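# Screw a castor's bearing retainer home with the two-pin spanner

## Robot

A 6-joint arm with a two-finger parallel gripper is mounted at the origin on the work surface. World frame = base frame: x ahead of the robot, y to its left, z up, the work surface at z = 0. Lengths are in m, angles in degrees, forces in N, time in s.
With the tool pointing down it reaches from about 0.4 to 0.825 m from the base axis. Payload 7 kg.
Tool frame: the origin (TCP) lies between the finger pads; the fingertips stand 19 mm ahead of it and the grasp point (between the pads) is the TCP; x points along the fingers, y is the direction in which the jaws open and shut, and the axes are right-handed (so a half turn about x gives the same grasp; the last joint's range is limited). The gripper opens to 88 mm and grips with 3 to 60 N. Pads are 19 mm wide; open, the fingers measure 130 mm over their backs; the gripper's body (78 mm by 193 mm) begins 47 mm behind the grasp point.
Start: joints at [88.642, 20.546, 0.682, 0, -70.136, -16.507], TCP at [0.207, 0.642, 0.246] pointing down, gripper open.
Joint ranges: [-176.03, 176.03], [-82.01, 121.73], [-58.28, 71.71], [-173.87, 95.51], [-174.79, -0.11], [-173.66, 173.66]. Speed limits (degrees/s): [136.94, 136.94, 172.46, 180, 180, 180].

## Interface

Orientations are given as [roll, pitch, yaw] about the fixed x, y, z axes, in that order (R = Rz(yaw) Ry(pitch) Rx(roll)).
In Python, from plant import r gives the robot as it stands.
- The arm moves only by the tool send_rows, never from a script. Its argument "plan" is a list of rows, each a list of 2 entries, a list of its own where there are three numbers: the shift along the tool's x, y, z scaled (see below), then the turn, a rotation vector about the tool's x, y, z scaled (see below). A call has exactly 5 rows; each row is the pose to reach, as a shift and turn from the pose measured when the call began, along the tool's axes at that moment; what a row does not reach only later rows make up. The controller multiplies each number of a shift by 0.15 m and each number of a turn by pi/4 rad. A row lasts 1/10 s, in which the tool goes at most 50 mm and 8.59 degrees, less where a joint would pass 70% of its speed; a pose out of reach is approached as far as the arm can. A call with a number of a shift or a turn outside -1 to 1 is refused whole. A call with a gripper value outside its range is refused whole. "jaw" is the opening, from -1 (shut) to 1 (fully open), so that 0 is half open, set as the call begins (left out, the last holds). The fingers move at their own pace and stop on an object; "force" is the grip in N (left out, the last holds). Time passes only in rows, so rows that repeat a pose let the fingers close, or fill a call up. It gives the time, the measured TCP pose, the force and the opening at its end, in the units of the state.
- r.get_state(): the state, without advancing time (a new reading comes with each control period).
- r.capture(name): name is "scene" or "top" or "wrist"; returns a dict with "color" (480x640x3 uint8, red, green, blue), "range_z" (480x640 float32, m along the optical axis (not along the pixel's ray), 0 where there is no reading), "mtx" (3x3 intrinsics, pixels), "k1" (the pictures are not rectified: a ray, as slopes to the right and down, at radius r is drawn at 1 + k1 r^2 times it, then the intrinsics apply), "pose" (4x4, takes a point from camera to world coordinates). Camera axes: x right, y down, z forward; pixel columns grow to the right and rows downward; lengths in m; the calibration is good to about 2 mm. A picture is of the moment at which its call begins.
- r.close_job(): hands the job in, once; it reports no verdict.
Trained networks look in a picture, given as the dict that the camera call returned (one of the last four; its "shot" number tells which), for a name from the list of things; names that differ only in an ending like _2 or _b are one class to them, and where a whole thing is asked for, a point or a joint stands for the part that bears it (a point fixed in the world has none). Each returns a list of dicts, best first, with "score" (0 to 1); they miss things now and then, are a little off and sometimes report something else, mostly with a low value. They report only what shows in the picture. A call takes as long as a camera call. They do not tell look-alikes from the thing itself.
- r.find_in(picture, target): "uv" ([column, row] in pixels, amid what is visible of it).
- r.trace(picture, target): "mask" (480x640 bool, what is visible of it) and "uv" ([column, row] in pixels, amid what is visible of it).
The state is a dict: "time_s": time; "joints": joint angles; "qd": joint speeds; "joint_torque": joint torques, N m; "tcp_pos": TCP position; "eef_rot": TCP orientation; "contact_force": force on the tool from outside, world axes, zero at the start; "moment": the same for the moment, N m; "gripper_width": finger opening in m.
Only numpy, scipy, OpenCV 4.12 (cv2) and the standard library are available. Lean on these libraries where they do the work, as an engineer would, in place of code of your own. Each camera call takes 0.05 s, during which the arm holds its last target. There are 200 camera calls.

## Task

Take the two-pin spanner from its wooden rest, set its pins fully down in the two holes of the brass retainer ring in the clamped castor wheel, and turn the ring clockwise until it comes up against its stop, pressing and turning gently. Then lift the spanner out, stand it back upright on its rest as it was, let go, and leave everything else on the bench alone.

Things in the scene. Friction and masses are not known exactly. Their poses are not given: they have to be found in the camera images.
- spanner_grip (a point): Two-pin spanner, upright. Point: centre of its blue T-handle (74 mm along x, 16 along y, 26 high; z up); grip it here, across y, from above. Below: 14 mm stem; steel head 44 mm across, flat underside 49 mm below the point; two pins, 5 mm diameter, 14 mm long, tapered tips, 15 mm either side of the axis along x. Pin tips 63 mm below the point. Same after a half turn. About 180 g.
- rest_top (a point): Wooden rest, 80 x 64 mm, 26 mm high, fixed to the bench. Point: centre of its top face, z up. A slot there, 50 mm long (along x), 10 mm wide, 16 mm deep, takes the spanner's pins; the spanner's head sits flat on the top face, so its handle point stands 49 mm above this point, its x axis along the slot.
- ring_center (a point): Centre of the top face of the brass ring (50 mm across) in the castor's hub; z up, x to the red dot on the tyre (wheel axes: they do not turn with the ring). The face is 56 mm above the bench, 6 mm below the grey hub rim (recess 54 mm across). Two holes, 7 mm wide, 7 mm deep, 15 mm either side of this centre. The direction of their line is hidden: see retainer.
- retainer (a joint): Ring's turn q in rad, growing clockwise from above; starts 0.1 to 0.5, hard stop (home) at 1.0. Turning takes 0.15 N m; at the stop the torque climbs steeply (halt by 0.8 N m). Stays where left, keeps its height. Line of holes: (0 to 0.6) - q rad counter-clockwise of the wheel's x, the 0 to 0.6 hidden: find it by eye or feel. Pins rubbed lightly (under 15 N) on the face drop in there.
- wheel: White castor wheel, 125 mm across, fixed hub-up on a board (156 x 156 mm, four dowels round the tyre, 42 mm high) on the bench. Origin: underside of the board, 56 mm below the ring face's centre; x to the red dot, z up. Tyre top 52 mm, grey hub rim (66 mm across) 62 mm above the bench. It carries the brass ring.
- spare_wheel: Bystander: loose white spare castor wheel lying flat, 89 mm across, 33 mm high; origin at its underside
- drill: Bystander: blue and black cordless drill lying on its side, about 250 mm long, 60 mm high; origin at its underside
- hammer: Bystander: hammer with wooden handle, lying; origin at its underside
- batten: Bystander: loose pine batten, 240 x 50 x 12 mm; origin at its underside
- spare_ring: Bystander: loose plain brass ring, 50 mm across, 8 mm high (no pin holes, not the one to turn); origin at its underside
- driver: Bystander: orange-handled screwdriver, lying; origin at its underside
- jar: Bystander: glass jar with white cap, 64 mm across, 85 mm high; origin at its underside
- bearing: Bystander: loose steel bearing, 32 mm across, 10 mm high; origin at its underside
Things that resemble listed ones, but are neither listed nor needed, are in the scene too. What is meant by the part that bears spanner_grip is not turquoise, and is the smaller of those in its own colour. Of the things that look like the part that bears rest_top, the smaller one is meant.

How it is judged (in metres and radians):
On the way, in this order (a step that is already met when the one before it is completed fails the run):
1. the spanner's pins are in the ring's holes (tips at least 3 mm below the ring face, upright, on the ring's axis) (z of spanner_grip in the frame of ring_center between 0.05 and 0.06 m and horizontal distance between spanner_grip and ring_center below 0.005 m and angle between spanner_grip's own z axis and vertical below 0.1 rad), for 0.2 s.
2. the ring is turned home with the pins in its holes (all of step 1 and value of joint retainer above 0.96 rad), for 0.1 s.
At the end, for the whole second after the job is handed in: The ring is within 0.04 rad of its stop (retainer above 0.96); the spanner stands upright (within 0.08 rad) and still on its rest, pins in the slot, head within 3 mm of flat on the top face and within 8 mm of the rest's centre, released (value of joint retainer above 0.96 rad and horizontal distance between spanner_grip and rest_top below 0.008 m and z of spanner_grip in the frame of rest_top between 0.046 and 0.052 m and angle between spanner_grip's own z axis and vertical below 0.08 rad and linear speed of spanner below 0.02 m/s); the robot touches nothing.
It fails at once if the spanner is forced against the wheel or ring with more than 80 N in all (about 1.2 N m of turning) (contact force between spanner and wheel above 80 N).
It fails at once if the arm or fingers hit the wheel or its board with more than 15 N (contact force between any of the fingers, the arm and wheel above 15 N).
It fails at once if a bystander is moved more than 15 mm (distance of any of spare_wheel, drill, hammer, batten, spare_ring, driver, jar, bearing from where it was at the start of the episode above 0.015 m).
It also fails if it takes over 67 s, if anything falls off the work surface, if the arm or the gripper's body presses on something with over 40 N, if the wrist force passes 120 N, or if a joint passes its speed limit or range.

## Working session

There is one attempt and no reset: what is moved stays moved. The work goes in short steps, Python scripts to look and compute and a tool call to move; the robot and the scene stay as the last step left them, time stands still between calls to the robot, and variables do not carry over. Pictures are saved under pics/ and viewed, about 8 in all and at most 12, crops included, and the job is handed in when it is done.

Besides the shell and the picture viewer there is one more tool, called after "Emit:" in YAML: its name, and indented under it one key for each argument. send_rows: Moves the arm, as the interface text tells. Its arguments: {"type":"object","properties":{"plan":{"type":"array"},"jaw":{"type":"number"},"force":{"type":"number"}},"required":["plan"]}

```bash
mkdir -p pics; cat > h.py <<'E'
import numpy as np, cv2
from scipy.spatial.transform import Rotation as R
from plant import r
def px2w(p,u,v,z=None,plane=None):
    K=p["mtx"];x=(u-K[0,2])/K[0,0];y=(v-K[1,2])/K[1,1];a,b=x,y
    for _ in range(20):
        s=1+p["k1"]*(a*a+b*b);a,b=x/s,y/s
    T=p["pose"];d=T[:3,:3]@np.array([a,b,1.]);o=T[:3,3]
    if plane is not None: return o+d*(plane-o[2])/d[2]
    if z is None: z=p["range_z"][int(round(v)),int(round(u))]
    return o+d*z
def cloud(p):
    K=p["mtx"].astype(float);v,u=np.mgrid[0:480,0:640]
    x=(u-K[0,2])/K[0,0];y=(v-K[1,2])/K[1,1];a,b=x,y
    for _ in range(20):
        s=1+p["k1"]*(a*a+b*b);a,b=x/s,y/s
    D=np.stack([a,b,np.ones_like(a)],-1)*p["range_z"][...,None]
    return D@p["pose"][:3,:3].T+p["pose"][:3,3]
def save(n,img): cv2.imwrite("pics/"+n+".png",img[...,::-1])
def rel(pos,Rt):
    s=r.get_state();R0=R.from_euler('xyz',s["eef_rot"],degrees=True)
    d=R0.inv().apply(np.array(pos)-s["tcp_pos"])/0.15
    t=(R0.inv()*Rt).as_rotvec()/(np.pi/4)
    return d.round(4),t.round(4)
def down(yaw): # tool y axis at world angle yaw(deg), x down
    c,s=np.cos(np.radians(yaw)),np.sin(np.radians(yaw))
    y=np.array([c,s,0]);x=np.array([0,0,-1.]);return R.from_matrix(np.stack([x,y,np.cross(x,y)],1))
E
python3 - <<'E'
from h import *
s=r.get_state();print(s)
print(R.from_euler('xyz',s["eef_rot"],degrees=True).as_matrix().round(3))
for c in ["scene","top"]:
    p=r.capture(c);save(c,p["color"]);print(c,p["pose"].round(3).tolist(),p["mtx"].tolist(),p["k1"])
    for t in ["spanner_grip","rest_top","ring_center","wheel"]:
        for f in r.find_in(p,t):
            u,v=f["uv"];print(t,np.round(f["uv"]),round(f["score"],2),px2w(p,u,v).round(3))
E
```

```text
{'time_s': 0.0, 'joints': array([ 8.86424937e+01,  2.05928119e+01,  6.32247907e-01, -2.02011600e-02,
       -7.01343180e+01, -1.65056110e+01]), 'qd': array([0.12177295, 0.00031804, 0.01623867, 0.07102067, 0.04640159,
       0.00804488]), 'joint_torque': array([-3.94483031e-04, -5.82716274e+01,  2.93054366e+01,  6.99729323e+00,
        7.06183855e-03, -1.61405947e-04]), 'tcp_pos': array([0.20694865, 0.64200759, 0.24459526]), 'eef_rot': array([  95.18929201,   89.90323558, -102.68070569]), 'contact_force': array([-0.12487033,  0.22782342, -0.77843316]), 'moment': array([ 0.04122199, -0.04008795,  0.03776146]), 'gripper_width': 0.0876175052471975}
[[-0.    -0.307 -0.952]
 [-0.002 -0.952  0.307]
 [-1.     0.002 -0.   ]]
scene [[0.6, 0.636, -0.484, 1.283], [0.8, -0.483, 0.357, -0.52], [-0.007, -0.602, -0.799, 1.238], [0.0, 0.0, 0.0, 1.0]] [[556.6591430067714, 0.0, 321.4651879004495], [0.0, 556.6591430067714, 250.54953211495322], [0.0, 0.0, 1.0]] -0.02884868034474654
spanner_grip [369. 213.] 0.8 [0.541 0.193 0.055]
spanner_grip [337. 187.] 0.66 [0.41  0.183 0.058]
spanner_grip [365. 221.] 
[... 188 characters left out ...]
.64 [ 0.583 -0.173  0.052]
top [[0.019, -0.988, 0.152, 0.33], [-1.0, -0.021, -0.012, -0.01], [0.015, -0.151, -0.988, 1.593], [0.0, 0.0, 0.0, 1.0]] [[520.008195698416, 0.0, 324.1916636070454], [0.0, 520.008195698416, 235.64854826949696], [0.0, 0.0, 1.0]] -0.13240813850907232
spanner_grip [203. 236.] 0.78 [0.549 0.323 0.099]
spanner_grip [253. 286.] 0.71 [0.409 0.174 0.076]
spanner_grip [248. 245.] 0.55 [0.529 0.194 0.087]
rest_top [262. 246.] 0.62 [0.533 0.16  0.023]
rest_top [301. 277.] 0.57 [0.445 0.038 0.01 ]
ring_center [370. 244.] 0.59 [ 0.543 -0.167  0.054]
wheel [368. 244.] 0.66 [ 0.542 -0.16   0.054]
wheel [149. 295.] 0.48 [0.378 0.501 0.019]
wheel [295. 167.] 0.46 [0.781 0.065 0.034]
```

View pics/scene.png

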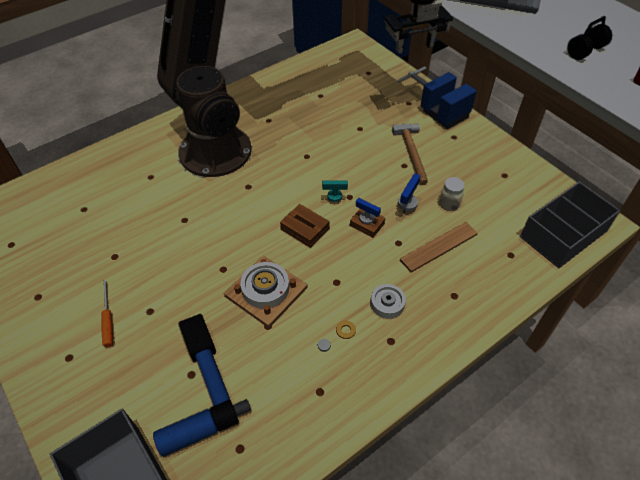

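View pics/top.png

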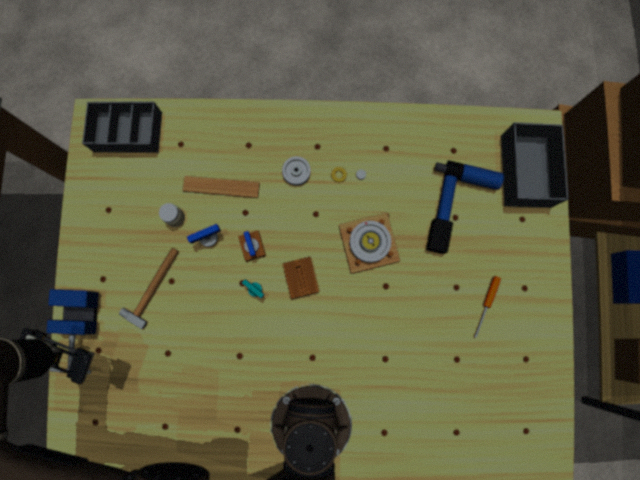

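The pictures show three handles in the top view: turquoise (253,288), a tall blue one standing loose (204,236), and a blue one on the small rest (250,245). They also show two rests: a large empty one (301,278) and a small one (252,246). My choice is the blue spanner on the small rest. The wheel is at (370,242).

```bash
python3 - <<'E'
from h import *
p=r.capture("top");C=cloud(p);c=p["color"].astype(int)
W=C[...,2]
for lo,hi in [((180,215),(225,255)),((238,228),(262,264))]:
    m=np.zeros((480,640),bool);m[lo[1]:hi[1],lo[0]:hi[0]]=1
    m&=(c[...,2]>c[...,0]+50)&(c[...,2]>c[...,1]+30)
    v,u=np.nonzero(m);P=np.array([px2w(p,a,b,plane=0.085) for a,b in zip(u,v)])
    q=cv2.minAreaRect(P[:,:2].astype(np.float32)*1000);print(len(P),P.mean(0).round(3),q,np.median(W[m]))
w=r.capture("wrist");s=r.get_state();R0=R.from_euler('xyz',s["eef_rot"],degrees=True)
print("cam in tool",R0.inv().apply(w["pose"][:3,3]-s["tcp_pos"]).round(3),(R0.inv().as_matrix()@w["pose"][:3,:3]).round(3).tolist(),w["mtx"][0,0])
print(rel([0.53,0.19,0.26],down(180+20)),rel([0.53,0.19,0.26],down(20)))
E
```

```text
212 [0.573 0.334 0.085] ((572.4911499023438, 334.62127685546875), (20.264232635498047, 95.31938934326172), 24.380321502685547) 0.09820336720051215
121 [0.534 0.191 0.085] ((534.253173828125, 190.71092224121094), (70.52792358398438, 14.801626205444336), 20.505220413208008) 0.08828639451079234
cam in tool [-0.139 -0.001 -0.066] [[0.0, -0.248, 0.969], [1.0, 0.0, -0.0], [-0.0, 0.969, 0.248]] 407.785185072107
(array([-0.0964,  2.2104, -2.9743]), array([1.1586, 0.    , 0.    ])) (array([-0.0964,  2.2104, -2.9743]), array([-2.8414, -0.    ,  0.    ]))
```

Emit:
send_rows:
  plan:
    - [[0, 0.15, -0.2], [0, 0, 0]]
    - [[0, 0.3, -0.4], [0, 0, 0]]
    - [[0, 0.45, -0.6], [0, 0, 0]]
    - [[0, 0.6, -0.8], [0, 0, 0]]
    - [[0, 0.75, -0.99], [0, 0, 0]]
  jaw: 1

```text
time_s: 1.1
tcp_pos: [0.3146, 0.4885, 0.2458]
eef_rot: [-96.3, 90.0, 65.8]
contact_force: [0.4, 0.2, 0.1]
gripper_width: 0.0876
```

Emit:
send_rows:
  plan:
    - [[0, 0.15, -0.2], [0, 0, 0]]
    - [[0, 0.3, -0.4], [0, 0, 0]]
    - [[0, 0.45, -0.6], [0, 0, 0]]
    - [[0, 0.6, -0.8], [0, 0, 0]]
    - [[0, 0.75, -0.99], [0, 0, 0]]

```text
time_s: 1.6
tcp_pos: [0.4222, 0.3345, 0.2461]
eef_rot: [-103.1, 89.9, 59.0]
contact_force: [1.1, 0.5, 0.6]
gripper_width: 0.0879
```

Emit:
send_rows:
  plan:
    - [[0.02, 0.15, -0.2], [0, 0, 0]]
    - [[0.04, 0.3, -0.4], [0, 0, 0]]
    - [[0.08, 0.45, -0.6], [0, 0, 0]]
    - [[0.12, 0.6, -0.8], [0, 0, 0]]
    - [[0.17, 0.71, -0.99], [0, 0, 0]]

```text
time_s: 2.1
tcp_pos: [0.5317, 0.1861, 0.2208]
eef_rot: [-115.7, 89.9, 46.5]
contact_force: [1.0, 0.3, 0.3]
gripper_width: 0.0879
```

Emit:
send_rows:
  plan:
    - [[0, 0, 0], [-0.17, 0, 0]]
    - [[0, 0, 0], [-0.34, 0, 0]]
    - [[0, 0, 0], [-0.51, 0, 0]]
    - [[0, 0, 0], [-0.68, 0, 0]]
    - [[0, 0, 0], [-0.853, 0, 0]]

```text
time_s: 2.6
tcp_pos: [0.5318, 0.186, 0.221]
eef_rot: [-154.9, 89.9, 45.9]
contact_force: [-0.8, 0.4, -0.3]
gripper_width: 0.0879
```

```bash
cat > look.py <<'E'
from h import *
import sys
s=r.get_state();print(s["time_s"],s["joints"].round(1),s["tcp_pos"].round(4))
Rm=R.from_euler('xyz',s["eef_rot"],degrees=True).as_matrix();print("x",Rm[:,0].round(3),"yaw y",np.degrees(np.arctan2(Rm[1,1],Rm[0,1])).round(2))
w=r.capture("wrist");save(sys.argv[1],w["color"]);np.save(sys.argv[1]+".npy",w,allow_pickle=True)
for t in sys.argv[2:]:
    for f in r.find_in(w,t): print(t,np.round(f["uv"]),round(f["score"],2),px2w(w,*f["uv"]).round(3))
E
python3 look.py w1 spanner_grip rest_top
```

```text
2.6 [ 39.2  11.  -15.8  -0.  -63.   71.7] [0.5318 0.186  0.221 ]
x [ 0.002  0.002 -1.   ] yaw y -69.18
spanner_grip [155.  42.] 0.7 [0.611 0.342 0.056]
spanner_grip [311. 218.] 0.6 [0.537 0.195 0.088]
spanner_grip [234. 367.] 0.6 [0.376 0.209 0.041]
rest_top [407. 358.] 0.89 [0.437 0.067 0.036]
rest_top [324. 186.] 0.73 [0.561 0.195 0.086]
```

View pics/w1.png

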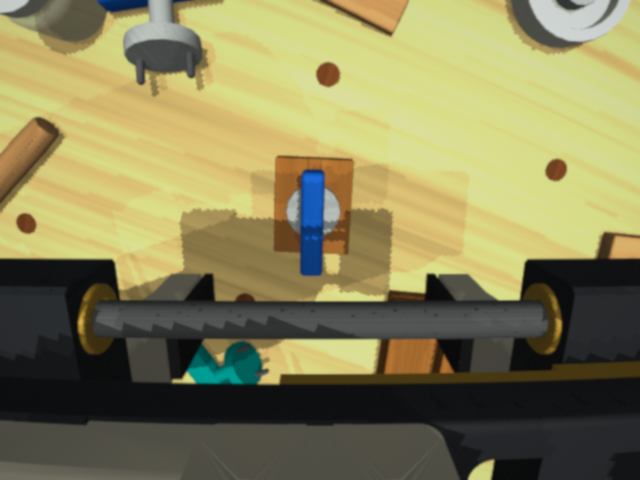

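The wrist view shows the small blue spanner upright at (311,222) on the small rest (313,205). The loose, larger one is at (160,40), the turquoise one at (230,365) and the big rest at (410,340). The choice is confirmed, so I'll measure it.

```bash
cat > ms.py <<'E'
from h import *
w=np.load("w1.npy",allow_pickle=True).item();c=w["color"].astype(int);C=cloud(w)
m=np.zeros((480,640),bool);m[150:290,280:340]=1
m&=(c[...,2]>c[...,0]+60)&(C[...,2]>0.083)
v,u=np.nonzero(m);print(m.sum(),np.median(C[m][:,2]))
P=np.array([px2w(w,a,b,plane=0.088) for a,b in zip(u,v)])
q=cv2.minAreaRect(P[:,:2].astype(np.float32)*1000);print(q)
q2=cv2.minAreaRect(C[m][:,:2].astype(np.float32)*1000);print(q2)
# rest top
m=np.zeros((480,640),bool);m[140:265,265:360]=1
m&=(abs(C[...,2]-0.026)<0.006);v,u=np.nonzero(m)
P=np.array([px2w(w,a,b,plane=0.026) for a,b in zip(u,v)])
print(m.sum(),cv2.minAreaRect(P[:,:2].astype(np.float32)*1000))
E
python3 ms.py; python3 -c "
from h import *
print(rel([0.534,0.191,0.11],down(-69.5)))"
```

```text
2216 0.08809495091760206
((533.4535522460938, 193.507080078125), (72.48531341552734, 14.920247077941895), 20.208086013793945)
((545.2242431640625, 197.90274047851562), (98.38581848144531, 15.062007904052734), 20.305509567260742)
4307 ((534.275146484375, 194.5811004638672), (80.33505249023438, 63.8905029296875), 18.346412658691406)
(array([ 0.7398, -0.025 , -0.0241]), array([-0.0033, -0.0026,  0.0012]))
```

```bash
python3 -c "
from h import *
print(rel([0.534,0.194,0.0755],down(-69.8)))"
```

```text
(array([ 0.9698, -0.0435, -0.0306]), array([ 0.0033, -0.0026,  0.0013]))
```

Emit:
send_rows:
  plan:
    - [[0.1, -0.0435, -0.031], [0.003, -0.003, 0.001]]
    - [[0.35, -0.0435, -0.031], [0.003, -0.003, 0.001]]
    - [[0.6, -0.0435, -0.031], [0.003, -0.003, 0.001]]
    - [[0.8, -0.0435, -0.031], [0.003, -0.003, 0.001]]
    - [[0.968, -0.0435, -0.031], [0.003, -0.003, 0.001]]

```text
time_s: 3.25
tcp_pos: [0.5332, 0.1938, 0.0731]
eef_rot: [6.1, 89.9, -153.9]
contact_force: [-0.5, 1.3, -0.4]
gripper_width: 0.0877
```

Emit:
send_rows:
  plan:
    - [[0, 0, 0], [0, 0, 0]]
    - [[0, 0, 0], [0, 0, 0]]
    - [[0, 0, 0], [0, 0, 0]]
    - [[0, 0, 0], [0, 0, 0]]
    - [[0, 0, 0], [0, 0, 0]]
  jaw: -1
  force: 30

```text
time_s: 3.75
tcp_pos: [0.5338, 0.1943, 0.0743]
eef_rot: [-72.1, 90.0, 127.9]
contact_force: [0.1, 0.0, 0.9]
gripper_width: 0.0532
```

Emit:
send_rows:
  plan:
    - [[0, 0, 0], [0, 0, 0]]
    - [[0, 0, 0], [0, 0, 0]]
    - [[0, 0, 0], [0, 0, 0]]
    - [[0, 0, 0], [0, 0, 0]]
    - [[0, 0, 0], [0, 0, 0]]
  force: 60

```text
time_s: 4.25
tcp_pos: [0.5338, 0.1941, 0.0743]
eef_rot: [-41.2, 90.0, 158.8]
contact_force: [0.9, -0.4, -1.9]
gripper_width: 0.0158
```

```bash
python3 -c "
from h import *
s=r.get_state();print(s)
Rm=R.from_euler('xyz',s['eef_rot'],degrees=True).as_matrix();print(Rm.round(4))"
```

```text
{'time_s': 4.25, 'joints': array([ 3.97092572e+01,  2.03066610e+01, -2.50068550e+01, -3.12587595e-02,
       -4.46987320e+01,  7.03097417e+01]), 'qd': array([ 0.05173221,  0.12629615, -0.19457075, -0.30058578,  0.06978131,
        0.03624646]), 'joint_torque': array([ 6.00571046e-02, -5.15194666e+01,  2.23876870e+01,  5.33484221e+00,
        5.06489561e-02, -1.23716716e-03]), 'tcp_pos': array([0.53375345, 0.19413673, 0.07429161]), 'eef_rot': array([-41.17546444,  89.97483403, 158.82131297]), 'contact_force': array([ 0.85430517, -0.39135477, -1.91493052]), 'moment': array([-0.05650253, -0.08063853, -0.00950204]), 'gripper_width': 0.015768091707663683}
[[-4.000e-04  3.420e-01 -9.397e-01]
 [ 2.000e-04 -9.397e-01 -3.420e-01]
 [-1.000e+00 -3.000e-04  3.000e-04]]
```

Emit:
send_rows:
  plan:
    - [[-0.1, 0, 0], [0, 0, 0]]
    - [[-0.3, 0, 0], [0, 0, 0]]
    - [[-0.55, 0, 0], [0, 0, 0]]
    - [[-0.8, 0, 0], [0, 0, 0]]
    - [[-1, 0, 0], [0, 0, 0]]

```text
time_s: 4.75
tcp_pos: [0.5338, 0.1942, 0.2262]
eef_rot: [-128.4, 90.0, 71.6]
contact_force: [0.2, -0.0, -1.4]
gripper_width: 0.0158
```

Emit:
send_rows:
  plan:
    - [[0, 0.15, 0.086], [0, 0, 0]]
    - [[0, 0.3, 0.172], [0, 0, 0]]
    - [[0, 0.45, 0.26], [0, 0, 0]]
    - [[0, 0.6, 0.345], [0, 0, 0]]
    - [[0, 0.76, 0.433], [0, 0, 0]]

```text
time_s: 5.25
tcp_pos: [0.5111, 0.0639, 0.2257]
eef_rot: [-69.4, 89.9, 130.7]
contact_force: [-0.3, -0.4, -1.4]
gripper_width: 0.0158
```

Emit:
send_rows:
  plan:
    - [[0, 0.15, 0.086], [0, 0, 0]]
    - [[0, 0.3, 0.172], [0, 0, 0]]
    - [[0, 0.45, 0.26], [0, 0, 0]]
    - [[0, 0.6, 0.345], [0, 0, 0]]
    - [[0, 0.76, 0.433], [0, 0, 0]]

```text
time_s: 5.75
tcp_pos: [0.4884, -0.0663, 0.2253]
eef_rot: [-55.7, 89.9, 144.3]
contact_force: [0.1, 0.4, -1.5]
gripper_width: 0.0155
```

Emit:
send_rows:
  plan:
    - [[0, 0.15, 0.086], [0, 0, 0]]
    - [[0, 0.3, 0.172], [0, 0, 0]]
    - [[0, 0.45, 0.26], [0, 0, 0]]
    - [[0, 0.6, 0.345], [0, 0, 0]]
    - [[0, 0.76, 0.433], [0, 0, 0]]

```text
time_s: 6.25
tcp_pos: [0.4656, -0.1965, 0.2248]
eef_rot: [-54.1, 89.9, 145.9]
contact_force: [-0.6, 0.0, -1.6]
gripper_width: 0.0154
```

```bash
python3 look.py w2 ring_center wheel spanner_grip; python3 -c "
from h import *
print(r.get_state()['gripper_width'],r.get_state()['contact_force'])
w=np.load('w2.npy',allow_pickle=True).item();c=w['color'].astype(int)
"
```

```text
6.25 [-6.000e-01  5.500e+00 -2.200e+01 -1.000e-01 -6.270e+01  1.107e+02] [ 0.4656 -0.1965  0.2248]
x [-0.002  0.001 -1.   ] yaw y -69.99
ring_center [325.  98.] 0.79 [ 0.551 -0.168  0.056]
wheel [322.  97.] 0.81 [ 0.55  -0.166  0.056]
spanner_grip [319. 271.] 0.75 [ 0.486 -0.188  0.239]
0.015719351389895626 [-0.03244589 -0.9777903  -3.26523654]
```

View pics/w2.png

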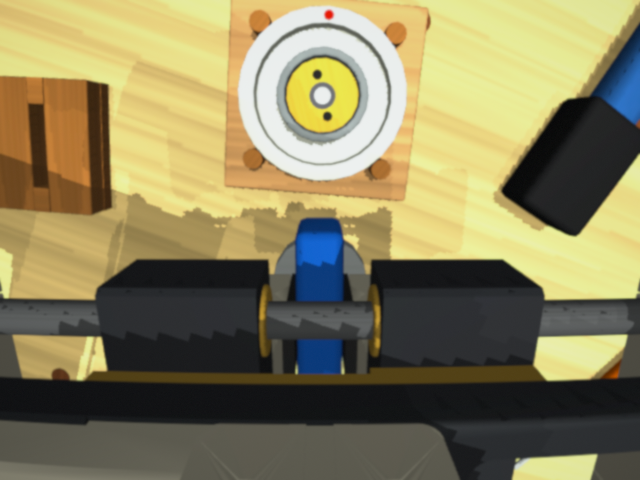

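The view shows the ring at (322,96), the red dot at (329,14) and two dark holes at (317,74) and (327,116). I'll measure them.

```bash
cat > ring.py <<'E'
from h import *
w=np.load("w2.npy",allow_pickle=True).item();c=w["color"].astype(int);C=cloud(w)
def cen(m,pl):
    v,u=np.nonzero(m);return np.array([px2w(w,a,b,plane=pl) for a,b in zip(u,v)])
box=np.zeros((480,640),bool);box[0:200,225:420]=1
yel=box&(c[...,0]>150)&(c[...,2]<100)&(c[...,1]>130);
n,l,st,ce=cv2.connectedComponentsWithStats(yel.astype(np.uint8));i=1+np.argmax(st[1:,4]);yel=l==i
hull=cv2.convexHull(np.argwhere(yel)[:,::-1].astype(np.int32))
hp=np.array([px2w(w,*q[0],plane=.056)[:2] for q in hull]);print("ring circ",cv2.minEnclosingCircle(hp.astype(np.float32)*1000), cv2.fitEllipse(hp.astype(np.float32)*1000), np.median(C[yel][:,2]))
red=box&(c[...,0]>150)&(c[...,1]<90)&(c[...,2]<90);rd=cen(red,.052).mean(0);print("red",red.sum(),rd,np.median(C[red][:,2]))
mm=np.zeros((480,640),np.uint8);cv2.fillConvexPoly(mm,hull,1)
g=c.sum(2);dk=(mm>0)&(g<150);n,l,st,ce=cv2.connectedComponentsWithStats(dk.astype(np.uint8))
H=[]
for i in range(1,n):
    if st[i,4]>20:
        wt=l==i;p=px2w(w,*ce[i],plane=.056);H.append(p);print("hole",st[i],ce[i].round(1),p.round(4))
wh=(C[...,2]>.049)&(C[...,2]<.055)&box&(c.min(2)>150)
hu=cv2.convexHull(np.argwhere(wh)[:,::-1].astype(np.int32));P=np.array([px2w(w,*q[0],plane=.052)[:2] for q in hu]);print("tyre",cv2.minEnclosingCircle(P.astype(np.float32)*1000))
a=np.degrees(np.arctan2(*(H[0]-H[1])[[1,0]]));m=(H[0]+H[1])/2
ar=np.degrees(np.arctan2(*(rd-m)[[1,0]]));print("mid",m,"sep",np.linalg.norm(H[0]-H[1]),"line",a,"wheel x",ar,"diff rad",np.radians(a-ar))
E
python3 ring.py
```

```text
ring circ ((515.9122314453125, -175.01962280273438), 75.9776611328125) ((511.27874755859375, -170.98245239257812), (97.37393188476562, 154.82400512695312), 6.734367370605469) 0.01823884231008624
red 48 [ 0.60552465 -0.15080942  0.052     ] 0.05268697412727816
tyre ((551.3687133789062, -165.69676208496094), 62.19679260253906)Traceback (most recent call last):
  File "ring.py", line 19, in <module>
    a=np.degrees(np.arctan2(*(H[0]-H[1])[[1,0]]));m=(H[0]+H[1])/2
                              ~^^^
IndexError: list index out of range
```

```bash
sed -i 's/^yel=box&.*/bx=np.zeros_like(box);bx[45:145,278:368]=1;yel=bx\&(c[...,0]-c[...,2]>80)/' ring.py; python3 ring.py
```

```text
ring circ ((551.4713134765625, -165.5276641845703), 26.303770065307617) ((551.4860229492188, -165.5758056640625), (52.25645446777344, 52.437660217285156), 165.09133911132812) 0.05640706099432996
red 48 [ 0.60552465 -0.15080942  0.052     ] 0.05268697412727816
hole [315  72   5   5  22] [316.9  74.1] [ 0.5639 -0.1572  0.056 ]
hole [325 114   5   5  22] [326.9 115.9] [ 0.539 -0.174  0.056]
tyre ((551.3687133789062, -165.69676208496094), 62.19679260253906)
mid [ 0.55146754 -0.16563505  0.056     ] sep 0.03007005759774464 line 34.01249262831221 wheel x 15.336758534407902 diff rad 0.32595305016559
```

```bash
python3 -c "
from h import *
print(rel([0.5517,-0.165,0.14],down(-56)))"
```

```text
(array([ 0.5634,  0.0014, -0.6102]), array([-0.3132,  0.0019,  0.0027]))
```

Emit:
send_rows:
  plan:
    - [[0.05, 0, -0.15], [-0.08, 0, 0]]
    - [[0.15, 0, -0.3], [-0.16, 0, 0]]
    - [[0.3, 0, -0.45], [-0.24, 0.001, 0.001]]
    - [[0.45, 0.001, -0.55], [-0.3, 0.002, 0.002]]
    - [[0.56, 0.001, -0.61], [-0.313, 0.002, 0.003]]

```text
time_s: 6.95
tcp_pos: [0.5523, -0.1634, 0.1387]
eef_rot: [-44.1, 89.9, 170.1]
contact_force: [-1.0, 0.4, -1.8]
gripper_width: 0.0159
```

Emit:
send_rows:
  plan:
    - [[0, 0, 0], [0, 0, 0]]
    - [[0, 0, 0], [0, 0, 0]]
    - [[0, 0, 0], [0, 0, 0]]
    - [[0, 0, 0], [0, 0, 0]]
    - [[0, 0, 0], [0, 0, 0]]

```text
time_s: 7.45
tcp_pos: [0.5524, -0.1635, 0.1398]
eef_rot: [169.5, 90.0, 23.7]
contact_force: [-0.5, -0.4, -1.6]
gripper_width: 0.0156
```

```bash
cat > st.py <<'E'
from h import *
import sys
s=r.get_state();print(s["time_s"],s["tcp_pos"].round(4),"F",s["contact_force"].round(1),"M",s["moment"].round(2),"w",round(s["gripper_width"],4),"j6",s["joints"][5].round(1))
Rm=R.from_euler('xyz',s["eef_rot"],degrees=True).as_matrix();print("x",Rm[:,0].round(4),"yaw y",np.degrees(np.arctan2(Rm[1,1],Rm[0,1])).round(2))
if len(sys.argv)>4: print(rel([float(a) for a in sys.argv[1:4]],down(float(sys.argv[4]))))
E
python3 st.py 0.5517 -0.165 0.118 -56; python3 look.py w3
```

```text
7.45 [ 0.5524 -0.1635  0.1398] F [-0.5 -0.4 -1.6] M [-0.07 -0.05 -0.  ] w 0.0156 j6 121.2
x [ 6.e-04  3.e-04 -1.e+00] yaw y -55.86
(array([0.1453, 0.0054, 0.0097]), array([ 0.0032, -0.0008, -0.0002]))
7.45 [  2.9  16.5 -20.1  -0.  -53.3 121.2] [ 0.5524 -0.1635  0.1398]
x [ 0.001  0.    -1.   ] yaw y -55.86
```

View pics/w3.png

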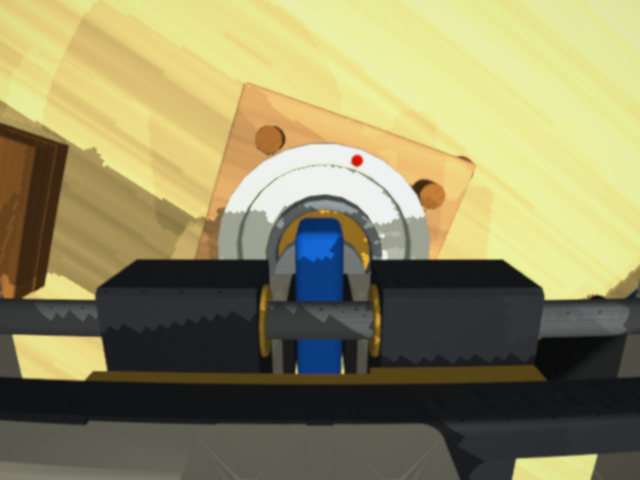

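The spanner's head sits over the ring. The TCP is about 1.7 mm off target, so I'll correct that while descending to just above the face.

Emit:
send_rows:
  plan:
    - [[0.02, 0.005, 0.01], [0.003, -0.001, 0]]
    - [[0.05, 0.005, 0.01], [0.003, -0.001, 0]]
    - [[0.08, 0.005, 0.01], [0.003, -0.001, 0]]
    - [[0.11, 0.005, 0.01], [0.003, -0.001, 0]]
    - [[0.13, 0.005, 0.01], [0.003, -0.001, 0]]

```text
time_s: 8.0
tcp_pos: [0.5512, -0.165, 0.1193]
eef_rot: [-27.7, 89.9, -173.7]
contact_force: [0.4, -0.2, -2.2]
gripper_width: 0.0157
```

```bash
python3 st.py 0.5517 -0.165 0.114 -56;sleep 0; python3 st.py
```

```text
8.0 [ 0.5512 -0.165   0.1193] F [ 0.4 -0.2 -2.2] M [-0.12 -0.05 -0.03] w 0.0157 j6 121.2
x [-1.3e-03 -1.0e-04 -1.0e+00] yaw y -56.0
(array([ 0.0354,  0.0018, -0.0025]), array([0.0001, 0.0015, 0.0008]))
8.0 [ 0.5512 -0.165   0.1193] F [ 0.4 -0.2 -2.2] M [-0.12 -0.05 -0.03] w 0.0157 j6 121.2
x [-1.3e-03 -1.0e-04 -1.0e+00] yaw y -56.0
```

Emit:
send_rows:
  plan:
    - [[0.005, 0.001, -0.002], [0, 0.001, 0]]
    - [[0.01, 0.001, -0.002], [0, 0.001, 0]]
    - [[0.016, 0.001, -0.002], [0, 0.001, 0]]
    - [[0.022, 0.001, -0.002], [0, 0.001, 0]]
    - [[0.025, 0.001, -0.002], [0, 0.001, 0]]

```text
time_s: 8.5
tcp_pos: [0.5518, -0.165, 0.1157]
eef_rot: [-82.7, 90.0, 131.3]
contact_force: [-0.1, -0.7, -1.7]
gripper_width: 0.0157
```

```bash
python3 st.py 0.5517 -0.165 0.112 -56
```

```text
8.5 [ 0.5518 -0.165   0.1157] F [-0.1 -0.7 -1.7] M [-0.34 -0.18 -0.04] w 0.0157 j6 121.2
x [-1.e-04  2.e-04 -1.e+00] yaw y -55.99
(array([ 0.0247, -0.0004,  0.0005]), array([0.0002, 0.    , 0.0003]))
```

Emit:
send_rows:
  plan:
    - [[0.005, 0, 0], [0, 0, 0]]
    - [[0.01, 0, 0], [0, 0, 0]]
    - [[0.015, 0, 0], [0, 0, 0]]
    - [[0.02, 0, 0], [0, 0, 0]]
    - [[0.024, 0, 0], [0, 0, 0]]

```text
time_s: 9.0
tcp_pos: [0.5519, -0.165, 0.1121]
eef_rot: [-121.3, 90.0, 92.7]
contact_force: [0.9, -0.6, -1.2]
gripper_width: 0.016
```

```bash
python3 st.py 0.5517 -0.165 0.1113 -56
```

```text
9.0 [ 0.5519 -0.165   0.1121] F [ 0.9 -0.6 -1.2] M [-0.33 -0.23  0.01] w 0.016 j6 121.2
x [-0.e+00  1.e-04 -1.e+00] yaw y -55.99
(array([ 0.0052, -0.0006,  0.0009]), array([ 0.0003, -0.0001,  0.0001]))
```

Emit:
send_rows:
  plan:
    - [[0.003, 0, 0], [0, 0, 0]]
    - [[0.005, 0, 0], [0, 0, 0]]
    - [[0.005, 0, 0], [0, 0, 0]]
    - [[0.005, 0, 0], [0.02, 0, 0]]
    - [[0.005, 0, 0], [0.04, 0, 0]]

```text
time_s: 9.5
tcp_pos: [0.552, -0.1652, 0.1114]
eef_rot: [109.2, 90.0, -38.7]
contact_force: [1.4, -3.0, -2.3]
gripper_width: 0.0155
```

```bash
python3 st.py 0.5517 -0.165 0.1113 -80
```

```text
9.5 [ 0.552  -0.1652  0.1114] F [ 1.4 -3.  -2.3] M [-1.24 -0.52  0.06] w 0.0155 j6 119.3
x [ 2.e-04 -2.e-04 -1.e+00] yaw y -57.87
(array([ 0.0006, -0.0025,  0.0008]), array([ 4.919e-01, -2.000e-04, -3.000e-04]))
```

Emit:
send_rows:
  plan:
    - [[0, 0.002, 0.001], [0.06, 0, 0]]
    - [[0, 0.002, 0.001], [0.13, 0, 0]]
    - [[0, 0.002, 0.001], [0.2, 0, 0]]
    - [[0, 0.002, 0.001], [0.27, 0, 0]]
    - [[0, 0.002, 0.001], [0.33, 0, 0]]

```text
time_s: 10.0
tcp_pos: [0.5524, -0.1661, 0.1114]
eef_rot: [109.7, 89.9, -53.1]
contact_force: [1.5, -4.5, -3.8]
gripper_width: 0.0156
```

```bash
python3 st.py 0.5517 -0.165 0.1113 -90
```

```text
10.0 [ 0.5524 -0.1661  0.1114] F [ 1.5 -4.5 -3.8] M [-2.   -0.82  0.16] w 0.0156 j6 104.4
x [ 8.e-04 -1.e-03 -1.e+00] yaw y -72.87
(array([ 0.0008, -0.0086,  0.0021]), array([ 0.3807, -0.0008, -0.0014]))
```

Emit:
send_rows:
  plan:
    - [[0, 0.003, 0], [0.06, 0, 0]]
    - [[0, 0.003, 0], [0.13, 0, 0]]
    - [[0, 0.003, 0], [0.2, 0, 0]]
    - [[0, 0.003, 0], [0.27, 0, 0]]
    - [[0, 0.003, 0], [0.33, 0, 0]]

```text
time_s: 10.5
tcp_pos: [0.5525, -0.1666, 0.1114]
eef_rot: [122.2, 89.9, -55.7]
contact_force: [0.4, -0.5, -3.2]
gripper_width: 0.0157
```

```bash
python3 st.py 0.5517 -0.165 0.1113 -97
```

```text
10.5 [ 0.5525 -0.1666  0.1114] F [ 0.4 -0.5 -3.2] M [-0.53 -0.32  0.16] w 0.0157 j6 89.4
x [ 7.e-04 -1.e-03 -1.e+00] yaw y -87.88
(array([ 0.0006, -0.0106,  0.0051]), array([ 0.2027, -0.001 , -0.0013]))
```

Emit:
send_rows:
  plan:
    - [[0, 0, 0], [0.04, 0, 0]]
    - [[0, 0, 0], [0.08, 0, 0]]
    - [[0, 0, 0], [0.12, 0, 0]]
    - [[0, 0, 0], [0.16, 0, 0]]
    - [[0, 0, 0], [0.2, 0, 0]]

```text
time_s: 11.0
tcp_pos: [0.5525, -0.1666, 0.1114]
eef_rot: [127.0, 89.9, -60.0]
contact_force: [1.5, -1.5, -2.2]
gripper_width: 0.0158
```

```bash
python3 st.py
```

```text
11.0 [ 0.5525 -0.1666  0.1114] F [ 1.5 -1.5 -2.2] M [-0.61 -0.27  0.17] w 0.0158 j6 80.3
x [ 7.0e-04 -1.2e-03 -1.0e+00] yaw y -96.99
```

Emit:
send_rows:
  plan:
    - [[0, 0, 0], [0.015, 0, 0]]
    - [[0, 0, 0], [0.03, 0, 0]]
    - [[0, 0, 0], [0.045, 0, 0]]
    - [[0, 0, 0], [0.06, 0, 0]]
    - [[0, 0, 0], [0.06, 0, 0]]

```text
time_s: 11.5
tcp_pos: [0.5525, -0.1666, 0.1114]
eef_rot: [126.9, 89.9, -62.8]
contact_force: [0.6, -2.4, -3.0]
gripper_width: 0.0153
```

```bash
python3 st.py
```

```text
11.5 [ 0.5525 -0.1666  0.1114] F [ 0.6 -2.4 -3. ] M [-0.69 -0.26  0.11] w 0.0153 j6 77.6
x [ 6.0e-04 -1.2e-03 -1.0e+00] yaw y -99.71
```

Emit:
send_rows:
  plan:
    - [[0, 0, 0], [0.015, 0, 0]]
    - [[0, 0, 0], [0.03, 0, 0]]
    - [[0, 0, 0], [0.045, 0, 0]]
    - [[0, 0, 0], [0.06, 0, 0]]
    - [[0, 0, 0], [0.06, 0, 0]]

```text
time_s: 12.0
tcp_pos: [0.5525, -0.1667, 0.1114]
eef_rot: [131.6, 89.9, -60.9]
contact_force: [1.5, -1.4, -2.2]
gripper_width: 0.0155
```

```bash
python3 st.py
```

```text
12.0 [ 0.5525 -0.1667  0.1114] F [ 1.5 -1.4 -2.2] M [-0.65 -0.26  0.1 ] w 0.0155 j6 74.8
x [ 7.0e-04 -1.2e-03 -1.0e+00] yaw y -102.45
```

Emit:
send_rows:
  plan:
    - [[0, 0, 0], [0.01, 0, 0]]
    - [[0, 0, 0], [0.02, 0, 0]]
    - [[0, 0, 0], [0.03, 0, 0]]
    - [[0, 0, 0], [0.04, 0, 0]]
    - [[0, 0, 0], [0.05, 0, 0]]

```text
time_s: 12.5
tcp_pos: [0.5525, -0.1667, 0.1114]
eef_rot: [131.3, 89.9, -63.4]
contact_force: [0.7, -1.7, -2.6]
gripper_width: 0.0156
```

```bash
python3 st.py
```

```text
12.5 [ 0.5525 -0.1667  0.1114] F [ 0.7 -1.7 -2.6] M [-0.73 -0.28  0.14] w 0.0156 j6 72.5
x [ 6.0e-04 -1.2e-03 -1.0e+00] yaw y -104.74
```

Emit:
send_rows:
  plan:
    - [[0, 0, 0], [0.01, 0, 0]]
    - [[0, 0, 0], [0.02, 0, 0]]
    - [[0, 0, 0], [0.03, 0, 0]]
    - [[0, 0, 0], [0.04, 0, 0]]
    - [[0, 0, 0], [0.045, 0, 0]]

```text
time_s: 13.0
tcp_pos: [0.5525, -0.1667, 0.1114]
eef_rot: [134.3, 89.9, -62.5]
contact_force: [0.7, -0.6, -1.9]
gripper_width: 0.0154
```

```bash
python3 st.py
```

```text
13.0 [ 0.5525 -0.1667  0.1114] F [ 0.7 -0.6 -1.9] M [-0.79 -0.33  0.16] w 0.0154 j6 70.5
x [ 7.0e-04 -1.3e-03 -1.0e+00] yaw y -106.79
```

Emit:
send_rows:
  plan:
    - [[0, 0, 0], [0.01, 0, 0]]
    - [[0, 0, 0], [0.02, 0, 0]]
    - [[0, 0, 0], [0.03, 0, 0]]
    - [[0, 0, 0], [0.035, 0, 0]]
    - [[0, 0, 0], [0.04, 0, 0]]

```text
time_s: 13.5
tcp_pos: [0.5525, -0.1667, 0.1114]
eef_rot: [137.3, 89.9, -61.3]
contact_force: [0.1, -2.0, -2.6]
gripper_width: 0.0158
```

```bash
python3 st.py
```

```text
13.5 [ 0.5525 -0.1667  0.1114] F [ 0.1 -2.  -2.6] M [-0.83 -0.31  0.17] w 0.0158 j6 68.7
x [ 7.0e-04 -1.3e-03 -1.0e+00] yaw y -108.61
```

Emit:
send_rows:
  plan:
    - [[0, 0, 0], [0.01, 0, 0]]
    - [[0, 0, 0], [0.02, 0, 0]]
    - [[0, 0, 0], [0.03, 0, 0]]
    - [[0, 0, 0], [0.035, 0, 0]]
    - [[0, 0, 0], [0.04, 0, 0]]

```text
time_s: 14.0
tcp_pos: [0.5525, -0.1667, 0.1114]
eef_rot: [137.1, 89.9, -63.3]
contact_force: [0.8, -1.7, -2.1]
gripper_width: 0.0156
```

```bash
python3 st.py
```

```text
14.0 [ 0.5525 -0.1667  0.1114] F [ 0.8 -1.7 -2.1] M [-0.82 -0.28  0.17] w 0.0156 j6 66.8
x [ 6.0e-04 -1.3e-03 -1.0e+00] yaw y -110.42
```

Emit:
send_rows:
  plan:
    - [[0, 0, 0], [0.01, 0, 0]]
    - [[0, 0, 0], [0.015, 0, 0]]
    - [[0, 0, 0], [0.02, 0, 0]]
    - [[0, 0, 0], [0.025, 0, 0]]
    - [[0, 0, 0], [0.03, 0, 0]]

```text
time_s: 14.5
tcp_pos: [0.5525, -0.1667, 0.1114]
eef_rot: [134.2, 89.9, -67.6]
contact_force: [0.0, -2.4, -2.4]
gripper_width: 0.0159
```

```bash
python3 st.py
```

```text
14.5 [ 0.5525 -0.1667  0.1114] F [ 0.  -2.4 -2.4] M [-0.98 -0.29  0.43] w 0.0159 j6 65.5
x [ 6.0e-04 -1.4e-03 -1.0e+00] yaw y -111.77
```

The torque is climbing (0.43 N m), so the ring is at its stop. One small nudge more.

Emit:
send_rows:
  plan:
    - [[0, 0, 0], [0.004, 0, 0]]
    - [[0, 0, 0], [0.007, 0, 0]]
    - [[0, 0, 0], [0.01, 0, 0]]
    - [[0, 0, 0], [0.01, 0, 0]]
    - [[0, 0, 0], [0.01, 0, 0]]

```text
time_s: 15.0
tcp_pos: [0.5525, -0.1667, 0.1114]
eef_rot: [134.1, 89.9, -68.1]
contact_force: [1.1, -2.2, -2.1]
gripper_width: 0.0157
```

```bash
python3 st.py
```

```text
15.0 [ 0.5525 -0.1667  0.1114] F [ 1.1 -2.2 -2.1] M [-0.97 -0.28  0.59] w 0.0157 j6 65.0
x [ 6.0e-04 -1.4e-03 -1.0e+00] yaw y -112.22
```

Emit:
send_rows:
  plan:
    - [[0, 0, 0], [-0.03, 0, 0]]
    - [[0, 0, 0], [-0.06, 0, 0]]
    - [[0, 0, 0], [-0.08, 0, 0]]
    - [[0, 0, 0], [-0.08, 0, 0]]
    - [[0, 0, 0], [-0.08, 0, 0]]

```text
time_s: 15.5
tcp_pos: [0.5524, -0.1666, 0.1113]
eef_rot: [127.7, 89.9, -70.9]
contact_force: [0.5, -1.0, -1.9]
gripper_width: 0.0158
```

```bash
python3 st.py
```

```text
15.5 [ 0.5524 -0.1666  0.1113] F [ 0.5 -1.  -1.9] M [-0.33 -0.07  0.02] w 0.0158 j6 68.6
x [ 4.0e-04 -1.2e-03 -1.0e+00] yaw y -108.64
```

Emit:
send_rows:
  plan:
    - [[-0.03, 0, 0], [0, 0, 0]]
    - [[-0.06, 0, 0], [0, 0, 0]]
    - [[-0.15, 0, 0], [0, 0, 0]]
    - [[-0.4, 0, 0], [0, 0, 0]]
    - [[-0.7, 0, 0], [0, 0, 0]]

```text
time_s: 16.0
tcp_pos: [0.5512, -0.1663, 0.2171]
eef_rot: [38.0, 89.8, -160.6]
contact_force: [1.4, 0.1, -1.9]
gripper_width: 0.0157
```

```bash
python3 st.py 0.5338 0.1942 0.21 -70
```

```text
16.0 [ 0.5512 -0.1663  0.2171] F [ 1.4  0.1 -1.9] M [-0.05 -0.29 -0.  ] w 0.0157 j6 68.6
x [-0.0027 -0.001  -1.    ] yaw y -108.65
(array([ 0.0452, -2.2404,  0.8785]), array([-0.8589,  0.0035, -0.0012]))
```

Now back to the rest: translate, turn, then correct the position.

Emit:
send_rows:
  plan:
    - [[0, -0.15, 0.06], [0, 0, 0]]
    - [[0, -0.3, 0.12], [0, 0, 0]]
    - [[0, -0.45, 0.18], [0, 0, 0]]
    - [[0, -0.6, 0.24], [0, 0, 0]]
    - [[0, -0.75, 0.29], [0, 0, 0]]

```text
time_s: 16.5
tcp_pos: [0.5457, -0.0449, 0.2183]
eef_rot: [37.4, 89.9, -161.3]
contact_force: [0.8, 0.6, -1.7]
gripper_width: 0.0152
```

Emit:
send_rows:
  plan:
    - [[0, -0.15, 0.06], [0, 0, 0]]
    - [[0, -0.3, 0.12], [0, 0, 0]]
    - [[0, -0.45, 0.18], [0, 0, 0]]
    - [[0, -0.6, 0.24], [0, 0, 0]]
    - [[0, -0.75, 0.29], [0, 0, 0]]

```text
time_s: 17.0
tcp_pos: [0.5402, 0.0768, 0.2197]
eef_rot: [7.8, 90.0, 169.1]
contact_force: [0.9, 0.5, -2.8]
gripper_width: 0.0157
```

Emit:
send_rows:
  plan:
    - [[0, -0.15, 0.06], [-0.17, 0, 0]]
    - [[0, -0.3, 0.12], [-0.34, 0, 0]]
    - [[0, -0.45, 0.18], [-0.51, 0, 0]]
    - [[0, -0.6, 0.24], [-0.68, 0, 0]]
    - [[0, -0.74, 0.29], [-0.859, 0.003, 0]]

```text
time_s: 17.5
tcp_pos: [0.5343, 0.197, 0.221]
eef_rot: [179.0, 89.8, 19.4]
contact_force: [0.4, 0.0, -1.3]
gripper_width: 0.0155
```

Emit:
send_rows:
  plan:
    - [[0, 0, 0], [0, 0, 0]]
    - [[0, 0, 0], [0, 0, 0]]
    - [[0, 0, 0], [0, 0, 0]]
    - [[0, 0, 0], [0, 0, 0]]
    - [[0, 0, 0], [0, 0, 0]]

```text
time_s: 18.0
tcp_pos: [0.5343, 0.1963, 0.2212]
eef_rot: [179.9, 89.8, 20.2]
contact_force: [-0.4, -1.3, -1.5]
gripper_width: 0.0158
```

```bash
python3 st.py 0.5338 0.1942 0.11 -70
```

```text
18.0 [0.5343 0.1963 0.2212] F [-0.4 -1.3 -1.5] M [-0.03 -0.05 -0.02] w 0.0158 j6 70.3
x [ 0.0026  0.001  -1.    ] yaw y -69.75
(array([0.7412, 0.0121, 0.0102]), array([ 0.0056, -0.0035,  0.    ]))
```

Emit:
send_rows:
  plan:
    - [[0.15, 0.012, 0.01], [0.006, -0.003, 0]]
    - [[0.35, 0.012, 0.01], [0.006, -0.003, 0]]
    - [[0.55, 0.012, 0.01], [0.006, -0.003, 0]]
    - [[0.7, 0.012, 0.01], [0.006, -0.003, 0]]
    - [[0.74, 0.012, 0.01], [0.006, -0.003, 0]]

```text
time_s: 18.5
tcp_pos: [0.5325, 0.1929, 0.1076]
eef_rot: [15.3, 89.8, -144.8]
contact_force: [-0.0, -0.7, -1.0]
gripper_width: 0.0158
```

```bash
python3 st.py 0.5338 0.1942 0.075 -70
```

```text
18.5 [0.5325 0.1929 0.1076] F [-0.  -0.7 -1. ] M [-0.07  0.05 -0.01] w 0.0158 j6 70.2
x [-0.0034 -0.0024 -1.    ] yaw y -70.09
(array([ 0.2176, -0.0057, -0.0123]), array([-0.002 ,  0.0052, -0.0014]))
```

Emit:
send_rows:
  plan:
    - [[0.04, -0.005, -0.012], [-0.002, 0.005, -0.001]]
    - [[0.08, -0.005, -0.012], [-0.002, 0.005, -0.001]]
    - [[0.12, -0.005, -0.012], [-0.002, 0.005, -0.001]]
    - [[0.16, -0.005, -0.012], [-0.002, 0.005, -0.001]]
    - [[0.2, -0.005, -0.012], [-0.002, 0.005, -0.001]]

```text
time_s: 19.0
tcp_pos: [0.534, 0.1943, 0.0777]
eef_rot: [179.2, 90.0, 19.2]
contact_force: [0.6, -0.9, -2.5]
gripper_width: 0.0157
```

```bash
python3 st.py 0.5338 0.1942 0.0743 -70
```

```text
19.0 [0.534  0.1943 0.0777] F [ 0.6 -0.9 -2.5] M [-0.07 -0.    0.02] w 0.0157 j6 70.3
x [ 7.e-04  2.e-04 -1.e+00] yaw y -70.0
(array([ 0.0224, -0.0001,  0.0017]), array([-0.    , -0.0009, -0.    ]))
```

Emit:
send_rows:
  plan:
    - [[0.006, 0, 0.001], [0, -0.001, 0]]
    - [[0.012, 0, 0.001], [0, -0.001, 0]]
    - [[0.018, 0, 0.001], [0, -0.001, 0]]
    - [[0.021, 0, 0.001], [0, -0.001, 0]]
    - [[0.022, 0, 0.001], [0, -0.001, 0]]

```text
time_s: 19.5
tcp_pos: [0.534, 0.1943, 0.0745]
eef_rot: [-172.9, 90.0, 27.1]
contact_force: [-0.0, 0.6, -1.7]
gripper_width: 0.0155
```

```bash
python3 st.py
```

```text
19.5 [0.534  0.1943 0.0745] F [-0.   0.6 -1.7] M [-0.07 -0.02  0.06] w 0.0155 j6 70.3
x [ 2.e-04  1.e-04 -1.e+00] yaw y -70.0
```

Emit:
send_rows:
  plan:
    - [[0.002, 0, 0], [0, 0, 0]]
    - [[0.003, 0, 0], [0, 0, 0]]
    - [[0.003, 0, 0], [0, 0, 0]]
    - [[0.003, 0, 0], [0, 0, 0]]
    - [[0.003, 0, 0], [0, 0, 0]]

```text
time_s: 20.0
tcp_pos: [0.5341, 0.1943, 0.0742]
eef_rot: [-174.7, 90.0, 25.3]
contact_force: [-0.0, -0.2, 0.2]
gripper_width: 0.0158
```

Emit:
send_rows:
  plan:
    - [[0, 0, 0], [0, 0, 0]]
    - [[0, 0, 0], [0, 0, 0]]
    - [[0, 0, 0], [0, 0, 0]]
    - [[0, 0, 0], [0, 0, 0]]
    - [[0, 0, 0], [0, 0, 0]]
  jaw: 1

```text
time_s: 20.5
tcp_pos: [0.5341, 0.1944, 0.0742]
eef_rot: [-175.1, 90.0, 24.9]
contact_force: [0.4, 0.7, 0.4]
gripper_width: 0.0501
```

Emit:
send_rows:
  plan:
    - [[0, 0, 0], [0, 0, 0]]
    - [[0, 0, 0], [0, 0, 0]]
    - [[0, 0, 0], [0, 0, 0]]
    - [[0, 0, 0], [0, 0, 0]]
    - [[0, 0, 0], [0, 0, 0]]

```text
time_s: 21.0
tcp_pos: [0.5341, 0.1943, 0.0742]
eef_rot: [-173.0, 90.0, 27.0]
contact_force: [-1.1, -0.4, 0.7]
gripper_width: 0.0861
```

Emit:
send_rows:
  plan:
    - [[-0.1, 0, 0], [0, 0, 0]]
    - [[-0.3, 0, 0], [0, 0, 0]]
    - [[-0.5, 0, 0], [0, 0, 0]]
    - [[-0.75, 0, 0], [0, 0, 0]]
    - [[-1, 0, 0], [0, 0, 0]]

```text
time_s: 21.5
tcp_pos: [0.5337, 0.1941, 0.2255]
eef_rot: [90.9, 90.0, -69.1]
contact_force: [0.8, 0.8, 0.1]
gripper_width: 0.0875
```

```bash
python3 look.py w4; sed -i 's/w1.npy/w4.npy/' ms.py; python3 ms.py
python3 - <<'E'
from h import *
p=r.capture("scene");a=p["color"][150:330,220:480];b=np.load("w4.npy",allow_pickle=True).item()["color"]
a=cv2.resize(a,(578,400));b=cv2.resize(b[60:300,220:400],(222,296));o=np.zeros((400,800,3),np.uint8);o[:,:578]=a;o[:296,578:]=b;save("end",o)
E
```

```text
21.5 [ 39.7  11.3 -14.8   0.  -63.9  70.3] [0.5337 0.1941 0.2255]
x [ 0. -0. -1.] yaw y -69.99
2103 0.08810211647370653
((533.408935546875, 195.12939453125), (72.57026672363281, 14.630311965942383), 19.671627044677734)
((547.227294921875, 200.0889434814453), (102.93817138671875, 14.734691619873047), 19.759685516357422)
4179 ((534.3616333007812, 194.40223693847656), (80.45890045166016, 63.68867874145508), 18.797815322875977)
```

View pics/end.png

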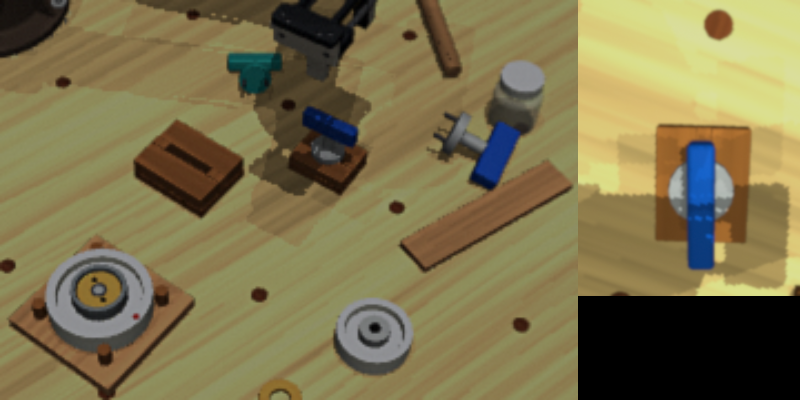

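The picture shows the blue spanner upright on its small rest at (330,145), with the gripper clear above it. The ring's holes have turned, and the bystanders look unmoved. Handing in.

```bash
python3 -c "
from h import *
print(r.close_job())"
```

```text
the job is handed in; nothing more can be done
None
```

I took the small blue spanner from the small rest and set its pins about 7 mm into the ring's holes. I then turned it about 56° clockwise at roughly 0.16 N m until the torque rose steeply to 0.59 N m, which is the stop. After that I eased it back, lifted it out, stood it on its rest and let go. The job was handed in shortly after 21.5 s; no verdict was reported.

**Spanner:** the handle's top face is at z = 0.088 m, as it should be when seated. The handle is about 1 mm from the rest's measured centre, the gripper is open and well clear above, and the bystanders look unmoved in the final picture.

**Ring:** I did not measure its final angle by camera; reaching the stop rests on the torque rise. Working back from the turn (allowing for pin play) gives a starting q of about 0.085, just under the stated 0.1, which is within my angle error.

**Disagreement:** the ring's centre as the pins felt it was 1–2 mm from where the camera put it. The arm followed it with side forces under 5 N.

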